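# Balance the centrifuge rotor

## Task

The rotor is loaded wrongly: put all four loaded tube carriers into its buckets so that it is balanced, the two with three wide tubes straight across from each other and the two with six slim tubes straight across from each other, each fully down. Stand the empty carrier from the rotor in the rack, in the gap between the two other empties, without disturbing those two. The clear bench will serve as a free spot on the way; keep every carrier upright, and set each down gently instead of dropping it.

Things in the scene. Friction and masses are not known exactly. Their poses are not given: they have to be found in the camera images.
- rotor: Four-place centrifuge rotor on a round dark grey stand 276 mm wide, locked. Origin: its centre on the bench, z up. Four fixed steel buckets stand 100 mm out along its own +x, +y, -x, -y (+x faces -x, +y faces -y). Bucket inner floor 17 mm above the bench, rim 62, mouth 70 wide, narrowing to 64. Cross 62 high, centre nut 86. Any yaw; at left or right.
- rack: White fixed rack for 3 carriers in a row, on the other side: open trough, outside 208 x 76 mm, inside 198 x 66, walls 30 high, inner floor 5 mm above the bench, a lug of 20 mm on each end. Origin: under its middle, on the bench; x along the row; places at x = -66, 0, +66 mm. The bench between rotor and rack, and on the robot's side of them, is clear.
- wide_1: Loose tube carrier, 300 g +-30%: grey body 58 mm wide, 60 tall, foot tapering in the lowest 12 to a flat underside 44 wide (stands alone on the bench); on a stem a grey round lifting knob 18 wide, 100 to 132 mm above the underside. Holds 3 wide purple-capped tubes (tops at 94 mm), fixed. Origin: centre of underside; z up; yaw free. Starts in a bucket.
- wide_2: Loose tube carrier, 300 g +-30%: grey body 58 mm wide, 60 tall, foot tapering in the lowest 12 to a flat underside 44 wide (stands alone on the bench); on a stem a grey round lifting knob 18 wide, 100 to 132 mm above the underside. Holds 3 wide purple-capped tubes (tops at 94 mm), fixed. Origin: centre of underside; z up; yaw free. Starts in a bucket. Pair of wide_1.
- slim_1: Loose tube carrier, 260 g +-30%: grey body 58 mm wide, 60 tall, foot tapering in the lowest 12 to a flat underside 44 wide (stands alone on the bench); on a stem a grey round lifting knob 18 wide, 100 to 132 mm above the underside. Holds 6 slim purple-capped tubes (tops at 87 mm), fixed. Origin: centre of underside; z up; yaw free. Starts in a bucket.
- slim_2: Loose tube carrier, 260 g +-30%: grey body 58 mm wide, 60 tall, foot tapering in the lowest 12 to a flat underside 44 wide (stands alone on the bench); on a stem a grey round lifting knob 18 wide, 100 to 132 mm above the underside. Holds 6 slim purple-capped tubes (tops at 87 mm), fixed. Origin: centre of underside; z up; yaw free. Starts mid-rack. Pair of slim_1.
- empty_1: Loose tube carrier, 180 g +-30%: grey body 58 mm wide, 60 tall, foot tapering in the lowest 12 to a flat underside 44 wide (stands alone on the bench); on a stem a grey round lifting knob 18 wide, 100 to 132 mm above the underside. EMPTY: 6 dark open bores. Origin: centre of underside; z up; yaw free. Starts in a bucket, does not belong there.
- empty_2: Loose tube carrier, 180 g +-30%: grey body 58 mm wide, 60 tall, foot tapering in the lowest 12 to a flat underside 44 wide (stands alone on the bench); on a stem a grey round lifting knob 18 wide, 100 to 132 mm above the underside. EMPTY: 6 dark open bores. Origin: centre of underside; z up; yaw free. Stays at x = -66 mm in the rack.
- empty_3: Loose tube carrier, 180 g +-30%: grey body 58 mm wide, 60 tall, foot tapering in the lowest 12 to a flat underside 44 wide (stands alone on the bench); on a stem a grey round lifting knob 18 wide, 100 to 132 mm above the underside. EMPTY: 6 dark open bores. Origin: centre of underside; z up; yaw free. Stays at x = +66 mm in the rack.
There are look-alikes about, which are no part of the job. Leave any brown look-alike of the slim_2 alone. Leave any brown look-alike of the wide_2 alone.

How it is judged (in metres and radians):
At the end, for the whole second after the job is handed in: Loaded carriers fully down (5 mm) in the buckets, wide pair opposite, slim pair opposite; the empty one on the rack floor within 15 mm along and 10 mm across of the middle place; all upright (0.12 rad), at rest, released; the other empties upright within 12 mm of their start (z of wide_1 in the frame of rotor between 0.013 and 0.022 m and horizontal distance between wide_1 and rotor between 0.088 and 0.112 m and z of wide_2 in the frame of rotor between 0.013 and 0.022 m and horizontal distance between wide_2 and rotor between 0.088 and 0.112 m and z of slim_1 in the frame of rotor between 0.013 and 0.022 m and horizontal distance between slim_1 and rotor between 0.088 and 0.112 m and z of slim_2 in the frame of rotor between 0.013 and 0.022 m and horizontal distance between slim_2 and rotor between 0.088 and 0.112 m and horizontal distance between wide_1 and wide_2 above 0.18 m and horizontal distance between slim_1 and slim_2 above 0.18 m and x of empty_1 in the frame of rack between -0.015 and 0.015 m and y of empty_1 in the frame of rack between -0.01 and 0.01 m and z of empty_1 in the frame of rack between 0.001 and 0.01 m and angle between each of wide_1, wide_2, slim_1, slim_2, empty_1, empty_2, empty_3's own z axis and vertical below 0.12 rad and linear speed of each of wide_1, wide_2, slim_1, slim_2, empty_1 below 0.02 m/s and angular speed of each of wide_1, wide_2, slim_1, slim_2, empty_1 below 0.2 rad/s and distance of each of empty_2, empty_3 from where it was at the start of the episode below 0.012 m); the robot touches nothing.
It fails at once if a neighbour in the rack is disturbed: moved over 15 mm or tipped over 0.3 rad (distance of any of empty_2, empty_3 from where it was at the start of the episode above 0.015 m or angle between any of empty_2, empty_3's own z axis and vertical above 0.3 rad).
It fails at once if a carrier is tipped more than 0.5 rad (angle between any of wide_1, wide_2, slim_1, slim_2, empty_1's own z axis and vertical above 0.5 rad).
It fails at once if a carrier falls or is flung: it moves faster than 0.6 m/s while out of the hand (its underside over 155 mm from the grasp point) ((linear speed of wide_1 above 0.6 m/s and distance between the grasp point and wide_1 above 0.155 m) or (linear speed of wide_2 above 0.6 m/s and distance between the grasp point and wide_2 above 0.155 m) or (linear speed of slim_1 above 0.6 m/s and distance between the grasp point and slim_1 above 0.155 m) or (linear speed of slim_2 above 0.6 m/s and distance between the grasp point and slim_2 above 0.155 m) or (linear speed of empty_1 above 0.6 m/s and distance between the grasp point and empty_1 above 0.155 m)).
It also fails if it takes over 106 s, if anything falls off the work surface, if the arm or the gripper's body presses on something with over 40 N, if the wrist force passes 120 N, or if a joint passes its speed limit or range.

## Robot

A 6-joint arm with a two-finger parallel gripper is mounted at the origin on the work surface. World frame = base frame: x ahead of the robot, y to its left, z up, the work surface at z = 0. Lengths are in mm, angles in rad, forces in N, time in s.
With the tool pointing down it reaches from about 325 to 875 mm from the base axis. Payload 4.4 kg.
Tool frame: the origin (TCP) lies at the very end of the fingers, on their centre line; the grasp point (between the pads) lies 19 mm behind it (manip.pinch_z is the distance from the TCP to the grasp point, in mm); x points along the fingers, z is the direction in which the jaws open and shut, and the axes are right-handed (so a half turn about x gives the same grasp; the last joint's range is limited). The gripper opens to 85 mm and grips with 20 to 120 N. Pads are 22 mm wide; open, the fingers measure 114 mm over their backs; the gripper's body (76 mm by 85 mm) begins 54 mm behind the grasp point. The pads swing forward as they close: fully open they stand 13 mm farther back than shut.
Start: joints at [-1.411, 0.207, 1.542, -0, 1.393, -0.15], TCP at [175.834, -547.457, 231.282] pointing down, gripper open.
Joint ranges: [-2.73, 2.73], [-0.86, 2.22], [0.23, 2.46], [-1.11, 4.25], [0.08, 2.63], [-2.82, 2.82]. Speed limits (rad/s): [2.79, 2.79, 3.14, 3.14, 3.14, 3.14].

## Interface

Orientations are given as a unit quaternion [x, y, z, w].
In Python, from station import manip gives the robot as it stands. The module is installed in compiled form; this text tells all that it offers.
- The arm moves only by the tool servo_tool, never from a script. Its argument "motion" is a list of rows, each a list of 4 numbers: the shift along the tool's x, y, z scaled (see below), then the turn about the tool's x scaled (see below). In form: [[x, y, z, roll], ...]. A call has 1 to 8 rows; each row is the pose to reach, as a shift and turn from the pose commanded when the call began, along the tool's axes at that moment; what a row does not reach only later rows make up. The controller multiplies each number of a shift by 20 cm and each number of a turn by pi/4 rad. A row lasts 1/8 s, in which the tool goes at most 62.5 mm and 10.7 degrees, less where a joint would pass 70% of its speed; a pose out of reach is approached as far as the arm can. A call with a number of a shift or a turn outside -1 to 1 is refused whole. A call with a gripper value outside its range is refused whole. "jaw" is the opening, from -1 (shut) to 1 (fully open), set as the call begins (left out, the last holds). The fingers move at their own pace and stop on an object; "force" is the grip in N (left out, the last holds). Time passes only in rows, so rows that repeat a pose let the fingers close. It gives the time, the measured TCP pose, the force and the opening at its end, in the units of the state.
- manip.state(): the state, without advancing time (a new reading comes with each control period).
- manip.grab_frame(name): name is "scene" or "top" or "wrist"; returns the picture (480x640x3 uint8, red, green, blue); there is no depth.
- manip.camera_model(name): a dict with "fx", "fy", "cx", "cy" (pixels), "dist_coeffs" ([k1, k2, p1, p2, k3] as OpenCV has them; the pictures are not rectified), "camera_from_world" (4x4, takes a point from world to camera coordinates). Camera axes: x right, y down, z forward; pixel columns grow to the right and rows downward; lengths in mm; the calibration is good to about 2 mm. A picture is of the moment at which its call begins: read the wrist's pose just before it. camera_model takes no time and is no camera call; for the wrist camera it gives the pose at the moment of the call.
- manip.hand_in(): hands the job in, once; it reports no verdict.
The state is a dict: "t": time; "joints": joint angles; "dq": joint speeds; "effort": joint torques, N m; "tcp_pos": TCP position; "orientation": TCP orientation; "wrist_force": force on the tool from outside, world axes, zero at the start; "moment": the same for the moment, N m; "opening": opening from 0.0 (shut) to 1.0 (fully open).
Only numpy, scipy, OpenCV 4.12 (cv2) and the standard library are available. Lean on these libraries where they do the work, as an engineer would, in place of code of your own. Each camera call takes 0.05 s, during which the arm holds its last target. There are 200 camera calls.

## Working session

There is one attempt and no reset: what is moved stays moved. The work goes in short steps, Python scripts to look and compute and a tool call to move; the robot and the scene stay as the last step left them, time stands still between calls to the robot, and variables do not carry over. Pictures are saved under pics/ and viewed, about 12 in all and at most 16, crops included, and the job is handed in when it is done.

Besides the shell and the picture viewer there is one more tool, called as name([rows], argument=value, ...), one row to a line, values as JSON. servo_tool: Moves the arm, as the interface text tells. Shifts and turns lie within -1 to 1; 1 stands for 20 cm of shift or pi/4 rad of turn. Its arguments: {"type":"object","properties":{"motion":{"type":"array"},"jaw":{"type":"number"},"force":{"type":"number"}},"required":["motion"]}

```bash
mkdir -p pics; ls; cat > h.py <<'E'
import numpy as np, cv2
from station import manip
def grab(n,f):
    im=manip.grab_frame(n); cv2.imwrite(f'pics/{f}.png',im[:,:,::-1]); return im
def ray(n,uv,z,m=None):
    m=m or manip.camera_model(n)
    K=np.array([[m['fx'],0,m['cx']],[0,m['fy'],m['cy']],[0,0,1]])
    p=cv2.undistortPoints(np.array(uv,float).reshape(-1,1,2),K,np.array(m['dist_coeffs'])).reshape(-1,2)
    T=np.array(m['camera_from_world']);R=T[:3,:3];c=-R.T@T[:3,3]
    d=np.c_[p,np.ones(len(p))]@R
    return c+d*((z-c[2])/d[:,2])[:,None]
def proj(n,P,m=None):
    m=m or manip.camera_model(n)
    K=np.array([[m['fx'],0,m['cx']],[0,m['fy'],m['cy']],[0,0,1]])
    T=np.array(m['camera_from_world'])
    return cv2.projectPoints(np.array(P,float).reshape(-1,1,3),cv2.Rodrigues(T[:3,:3])[0],T[:3,3],K,np.array(m['dist_coeffs']))[0].reshape(-1,2)
E
python3 - <<'E'
from h import *
for n in ('scene','top'):
    grab(n,n+'0'); m=manip.camera_model(n);T=np.array(m['camera_from_world']);print(n,m['fx'],-T[:3,:3].T@T[:3,3],T[:3,:3].round(2).tolist())
s=manip.state();print(s)
E
```

```text
pics
scene 517.1501492915112 [1190.58935057  252.94670042  751.02713094] [[-0.29, 0.96, -0.01], [0.66, 0.19, -0.72], [-0.69, -0.21, -0.69]]
top 516.1307565206963 [ 399.54137496   34.83022316 1177.92574591] [[0.0, -1.0, 0.03], [-1.0, -0.0, -0.05], [0.05, -0.03, -1.0]]
{'t': 0.1, 'joints': array([-1.41048755e+00,  2.07395287e-01,  1.54280547e+00,  1.43267188e-05,
        1.39351026e+00, -1.50560283e-01]), 'dq': array([ 0.00068314, -0.00175552, -0.00372141,  0.00245151,  0.00157715,
        0.00050737]), 'effort': array([-4.95536970e-04, -3.84097695e+01, -2.92550004e+01, -1.65757101e-04,
        4.88608639e-03, -1.87821070e-05]), 'tcp_pos': array([ 175.73475839, -546.76971495,  230.21019027]), 'orientation': array([ 0.41709851,  0.57190469, -0.41603742,  0.57084737]), 'wrist_force': array([ 0.24126027,  0.23824288, -0.19056662]), 'moment': array([-0.01054567,  0.00294344,  0.03101473]), 'opening': 1.000304354281895}
```

View pics/top0.png

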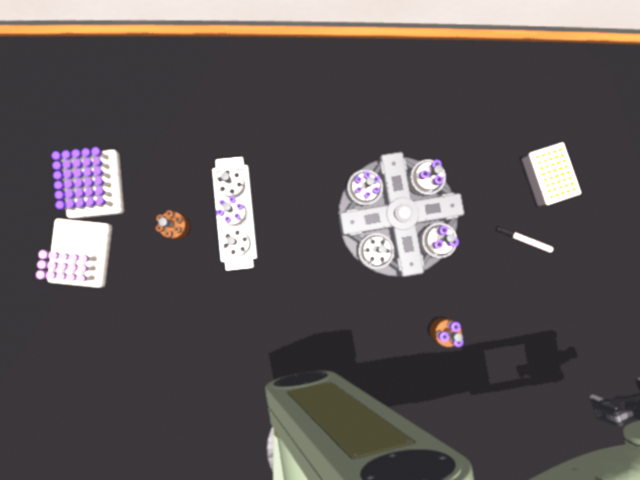

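View pics/scene0.png

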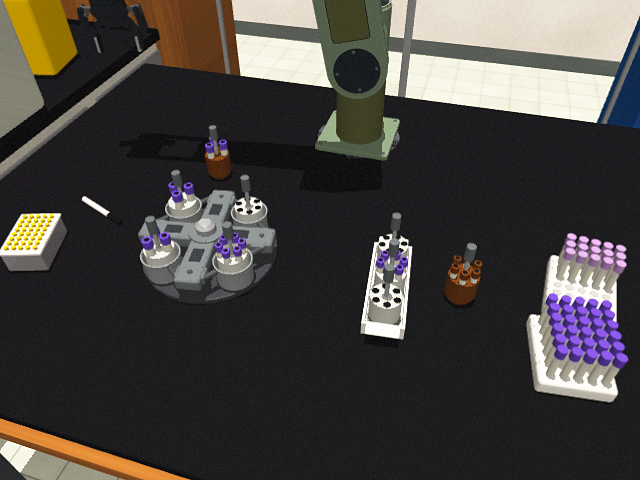

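The top view shows the rotor at (403,213) and the rack at (234,213).

- **Rotor buckets:** slim_1 is at (366,186). The two wides are at (429,176) and (440,240), side by side. empty_1 is at (376,251).
- **Rack:** slim_2 is at (232,210), between the two empties.
- **Brown look-alikes:** (172,224) is slim and (447,333) is wide. Both are outside the rotor and rack, so I leave them alone.

Plan: move the empty to the bench, the wide from (440,240) to the empty's bucket, slim_2 to the freed bucket, then the empty to mid-rack.

```bash
python3 - <<'E'
from h import *
from scipy.spatial.transform import Rotation as R
print('buckets@62',ray('top',[(366,186),(429,176),(440,240),(376,251)],72).round())
print('nut',ray('top',[(403,213)],86).round()); print('rack',ray('top',[(230,165),(239,262)],20).round(), 'slim2',ray('top',[(232,210)],90).round())
print('browns',ray('top',[(172,224),(447,333)],80).round())
s=manip.state();print(R.from_quat(s['orientation']).as_matrix().round(3))
m=manip.camera_model('wrist');T=np.array(m['camera_from_world']);print(m['fx'],-T[:3,:3].T@T[:3,3],T[:3,:3].round(2).tolist())
E
```

```text
buckets@62 [[ 582. -106.   72.]
 [ 605. -244.   72.]
 [ 465. -266.   72.]
 [ 441. -127.   72.]]
nut [[ 522. -183.   86.]]
rack [[637. 195.  20.]
 [418. 173.  20.]] slim2 [[527. 180.  90.]]
browns [[ 498.  309.   80.]
 [ 266. -277.   80.]]
[[-0.     0.952  0.306]
 [ 0.002  0.306 -0.952]
 [-1.     0.    -0.002]]
416.57401390935627 [ 238.78754164 -526.77058358  372.47864887] [[0.31, -0.95, -0.0], [-0.92, -0.3, 0.26], [-0.25, -0.08, -0.96]]
```

servo_tool([
  [-0.05,0.15,-0.1,0.05],
  [-0.1,0.35,-0.23,0.15],
  [-0.18,0.6,-0.39,0.27],
  [-0.25,0.8,-0.52,0.27],
  [-0.25,0.95,-0.62,0.27],
  [-0.25,0.95,-0.62,0.27],
], jaw=0.2, force=50)

```text
t: 0.85
tcp_pos: [319.9, -369.3, 281.1]
orientation: [0.474, 0.525, -0.474, 0.525]
wrist_force: [0.2, -0.4, 0.5]
opening: 0.599
```

```bash
cat >> h.py <<'E'
from scipy.spatial.transform import Rotation as Ro
def go(x,y,z,zdir=None,cur=None):
    """scaled shift (tool axes) and roll to world TCP target; zdir: wanted world angle (deg) of tool z"""
    s=manip.state();M=Ro.from_quat(s['orientation']).as_matrix()
    d=M.T@(np.array([x,y,z])-(s['tcp_pos'] if cur is None else cur))/200
    a=np.degrees(np.arctan2(M[1,2],M[0,2]))
    r=0 if zdir is None else -((zdir-a+90)%180-90)/45
    print('t',round(s['t'],2),'tcp',s['tcp_pos'].round(1),'zang',a.round(1),'tilt',M[:,0].round(3),'F',s['wrist_force'].round(1),'op',round(s['opening'],3),'j6',s['joints'][5].round(2),'-> shift',d.round(4),'roll',round(r,3))
E
python3 -c "
from h import *
go(460,-195,330,95.7)"
```

```text
t 0.85 tcp [ 319.9 -369.3  281.1] zang -84.1 tilt [ 0.     0.001 -1.   ] F [ 0.2 -0.4  0.5] op 0.599 j6 0.43 -> shift [-0.2438  0.786  -0.7951] roll 0.004
```

servo_tool([
  [-0.05,0.15,-0.15,0],
  [-0.1,0.35,-0.35,0],
  [-0.18,0.6,-0.6,0],
  [-0.25,0.78,-0.79,0],
  [-0.25,0.78,-0.79,0],
  [-0.25,0.78,-0.79,0],
])

```text
t: 1.6
tcp_pos: [458.0, -199.3, 330.6]
orientation: [0.474, 0.524, -0.475, 0.524]
wrist_force: [-0.2, 0.4, -0.6]
opening: 0.605
```

```bash
python3 -c "
from h import *
import pickle
go(460,-195,330,95.7)
m=manip.camera_model('wrist');im=grab('wrist','w1');pickle.dump((m,im),open('w1.pkl','wb'))
"
```

```text
t 1.6 tcp [ 458.  -199.3  330.6] zang -84.3 tilt [-0.002 -0.    -1.   ] F [-0.2  0.4 -0.6] op 0.605 j6 0.89 -> shift [ 0.0028  0.0122 -0.0205] roll -0.001
```

View pics/w1.png

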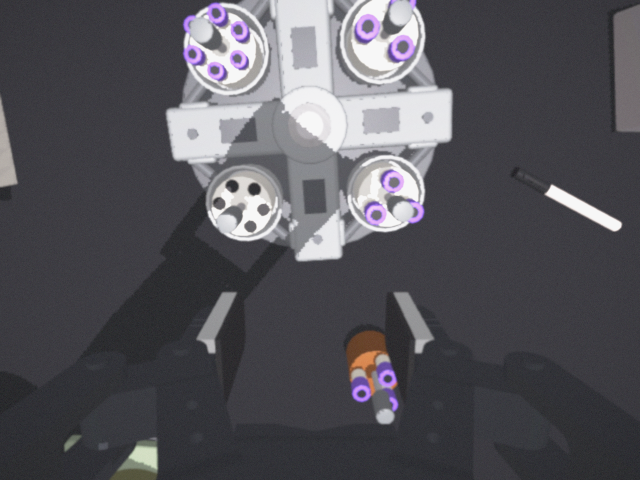

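The wrist view from above confirms the loads: empty_1's knob top is at (229,222), the wide to move is at (403,211), slim_1 is at (201,32) and the other wide is at (402,12). The brown wide stands in front at (385,415).

```bash
python3 -c "
from h import *
import pickle
m,im=pickle.load(open('w1.pkl','rb'))
print('knobs',ray('w',[(229,222),(403,211),(201,32),(402,12)],149,m).round(1).tolist())
print('nut',ray('w',[(310,124)],86,m).round(1))
print('rims',ray('w',[(246,203),(387,193),(226,49),(383,39)],62,m).round(1).tolist())
B=ray('w',[(246,203),(387,193),(226,49),(383,39)],62,m);print(B.mean(0))
go(*ray('w',[(229,222)],149,m)[0][:2],200,95.7)
"
```

```text
knobs [[444.1, -132.3, 149.0], [466.7, -268.7, 149.0], [579.5, -106.6, 149.0], [606.2, -245.8, 149.0]]
nut [[ 525.4 -188.5   86. ]]
rims [[443.7, -132.1, 62.0], [467.7, -270.5, 62.0], [582.8, -106.3, 62.0], [605.1, -246.5, 62.0]]
[ 524.8199759 -188.8445413   62.       ]
t 1.65 tcp [ 457.6 -199.7  330.3] zang -84.4 tilt [-0.002  0.    -1.   ] F [-0.4 -0.5  0.1] op 0.601 j6 0.89 -> shift [ 0.6519 -0.033  -0.3418] roll -0.003
```

servo_tool([
  [0.1,-0.01,-0.1,0],
  [0.3,-0.033,-0.25,0],
  [0.5,-0.033,-0.342,0],
  [0.7,-0.033,-0.342,0],
  [0.75,-0.033,-0.342,0],
  [0.75,-0.033,-0.342,0],
])

```text
t: 2.4
tcp_pos: [444.7, -132.4, 181.1]
orientation: [0.475, 0.524, -0.475, 0.523]
wrist_force: [0.3, -0.0, 0.3]
opening: 0.601
```

```bash
python3 -c "
from h import *
go(444,-132.2,118,95.7)
m=manip.camera_model('wrist');grab('wrist','w2');print(proj('w',[[444,-132.2,149]],m))"
```

```text
t 2.4 tcp [ 444.7 -132.4  181.1] zang -84.5 tilt [-0.001  0.    -1.   ] F [ 0.3 -0.   0.3] op 0.601 j6 1.0 -> shift [ 0.3155 -0.0028 -0.0012] roll -0.004
[[313.9425528  282.12151724]]
```

View pics/w2.png

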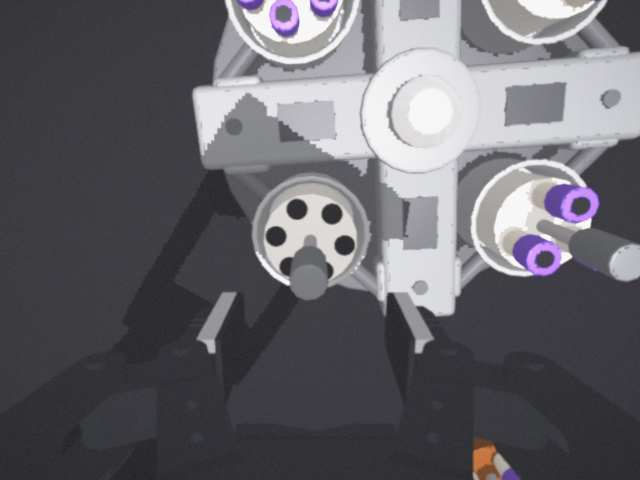

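The knob at (309,281) sits between the fingers, within 2 mm of the prediction. I'm descending to grip it.

servo_tool([
  [0.1,0,-0.005,0],
  [0.2,0,-0.005,0],
  [0.28,0,-0.005,0],
  [0.315,0,-0.005,0],
  [0.315,0,-0.005,0],
])

```text
t: 3.08
tcp_pos: [445.2, -130.5, 118.4]
orientation: [0.475, 0.524, -0.475, 0.524]
wrist_force: [-0.1, -0.3, -0.3]
opening: 0.6
```

servo_tool([
  [0,0,0,0],
  [0,0,0,0],
  [0,0,0,0],
  [0,0,0,0],
  [0,0,0,0],
  [0,0,0,0],
], jaw=-1)

```text
t: 3.82
tcp_pos: [445.7, -130.3, 119.1]
orientation: [0.475, 0.524, -0.474, 0.524]
wrist_force: [-0.9, 2.1, 6.8]
opening: 0.193
```

servo_tool([
  [-0.05,0,0,0],
  [-0.15,0,0,0],
  [-0.3,0,0,0],
  [-0.45,0,0,0],
  [-0.5,0,0,0],
  [-0.5,0,0,0],
  [-0.5,0,0,0],
])

```text
t: 4.7
tcp_pos: [444.0, -129.8, 216.7]
orientation: [0.474, 0.525, -0.475, 0.523]
wrist_force: [0.4, -0.1, -2.3]
opening: 0.19
```

```bash
python3 -c "
from h import *
go(460,20,218,95.7)"
```

```text
t 4.7 tcp [ 444.  -129.8  216.7] zang -84.3 tilt [-0.003  0.001 -1.   ] F [ 0.4 -0.1 -2.3] op 0.19 j6 1.0 -> shift [-0.0059  0.1533 -0.7375] roll -0.001
```

servo_tool([
  [0,0.02,-0.08,0],
  [0,0.06,-0.25,0],
  [0,0.1,-0.45,0],
  [0,0.15,-0.65,0],
  [0,0.153,-0.737,0],
  [0.1,0.153,-0.737,0],
  [0.3,0.153,-0.737,0],
  [0.45,0.153,-0.737,0],
])

```text
t: 5.7
tcp_pos: [459.8, 19.8, 126.4]
orientation: [0.474, 0.525, -0.475, 0.524]
wrist_force: [0.9, -0.4, -1.7]
opening: 0.192
```

servo_tool([
  [0.03,0,0,0],
  [0.06,0,0,0],
  [0.08,0,0,0],
  [0.095,0,0,0],
  [0.105,0,0,0],
  [0.105,0,0,0],
  [0.105,0,0,0],
])

```text
t: 6.58
tcp_pos: [461.1, 19.4, 107.5]
orientation: [0.475, 0.524, -0.475, 0.524]
wrist_force: [0.6, 0.4, -1.9]
opening: 0.191
```

servo_tool([
  [0.008,0,0,0],
  [0.014,0,0,0],
  [0.02,0,0,0],
  [0.025,0,0,0],
  [0.025,0,0,0],
])

```text
t: 7.2
tcp_pos: [461.0, 19.4, 102.2]
orientation: [0.475, 0.524, -0.475, 0.524]
wrist_force: [-0.3, -0.2, -1.9]
opening: 0.193
```

servo_tool([
  [0.005,0,0,0],
  [0.01,0,0,0],
  [0.012,0,0,0],
  [0.012,0,0,0],
])

```text
t: 7.7
tcp_pos: [462.1, 19.5, 102.1]
orientation: [0.475, 0.524, -0.474, 0.525]
wrist_force: [-3.2, 1.4, 11.9]
opening: 0.196
```

Contact with the bench, so I release and rise.

servo_tool([
  [-0.005,0,0,0],
  [-0.005,0,0,0],
  [-0.005,0,0,0],
  [-0.005,0,0,0],
], jaw=0.2)

```text
t: 8.2
tcp_pos: [460.8, 19.4, 100.6]
orientation: [0.475, 0.524, -0.475, 0.524]
wrist_force: [-0.1, -0.1, 0.2]
opening: 0.6
```

servo_tool([
  [-0.1,0,0,0],
  [-0.25,0,0,0],
  [-0.4,0,0,0],
  [-0.6,0,0,0],
  [-0.6,0,0,0],
])

```text
t: 8.82
tcp_pos: [463.7, 19.0, 224.6]
orientation: [0.476, 0.522, -0.473, 0.526]
wrist_force: [0.4, 0.3, 0.7]
opening: 0.601
```

```bash
python3 -c "
from h import *
go(467,-269.5,222,95.7)"
```

```text
t 8.82 tcp [463.7  19.  224.6] zang -84.3 tilt [ 0.008 -0.001 -1.   ] F [0.4 0.3 0.7] op 0.601 j6 1.33 -> shift [ 0.0147 -0.1259  1.4373] roll -0.001
```

servo_tool([
  [0,-0.02,0.1,0],
  [0,-0.04,0.3,0],
  [0,-0.06,0.5,0],
  [0,-0.08,0.75,0],
  [0,-0.09,1,0],
  [0,-0.09,1,0],
])

```text
t: 9.57
tcp_pos: [462.1, -184.1, 219.5]
orientation: [0.476, 0.523, -0.476, 0.522]
wrist_force: [-0.2, 1.3, -0.0]
opening: 0.603
```

servo_tool([
  [0,-0.02,0.15,0],
  [0,-0.036,0.35,0],
  [0.05,-0.036,0.437,0],
  [0.2,-0.036,0.437,0],
  [0.2,-0.036,0.437,0],
  [0.2,-0.036,0.437,0],
])

```text
t: 10.32
tcp_pos: [464.4, -268.1, 180.8]
orientation: [0.475, 0.525, -0.474, 0.524]
wrist_force: [0.6, -0.5, 1.5]
opening: 0.6
```

```bash
python3 -c "
from h import *
go(467,-269.5,119,95.7)
m=manip.camera_model('wrist');grab('wrist','w3');print(proj('w',[[467,-269.5,149]],m))"
```

```text
t 10.32 tcp [ 464.4 -268.1  180.8] zang -84.3 tilt [-0.     0.001 -1.   ] F [ 0.6 -0.5  1.5] op 0.6 j6 0.79 -> shift [0.3091 0.0126 0.0084] roll 0.0
[[318.25684677 275.84693028]]
```

View pics/w3.png

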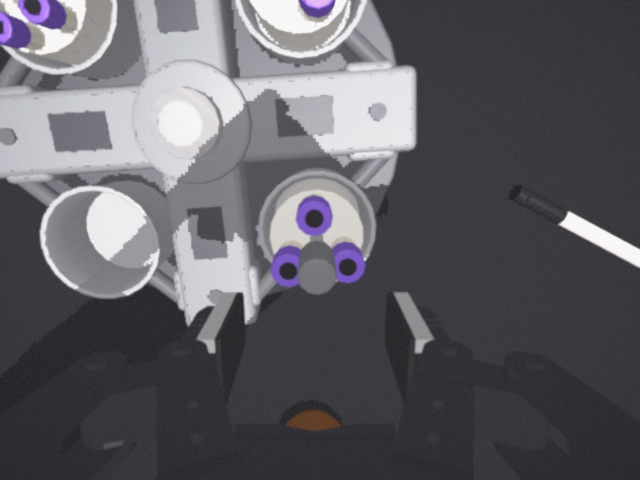

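The knob at (316,276) matches the prediction, and the freed bucket at (102,241) is empty. I'm descending to 120 mm, above the tube tops.

servo_tool([
  [0.08,0.01,0.005,0],
  [0.18,0.013,0.008,0],
  [0.26,0.013,0.008,0],
  [0.3,0.013,0.008,0],
  [0.305,0.013,0.008,0],
  [0.305,0.013,0.008,0],
])

```text
t: 11.12
tcp_pos: [467.4, -270.7, 120.4]
orientation: [0.475, 0.524, -0.475, 0.524]
wrist_force: [0.5, 0.1, -0.1]
opening: 0.601
```

servo_tool([
  [0,0,0,0],
  [0,0,0,0],
  [0,0,0,0],
  [0,0,0,0],
  [0,0,0,0],
  [0,0,0,0],
], jaw=-1, force=60)

```text
t: 11.88
tcp_pos: [467.4, -270.2, 120.6]
orientation: [0.475, 0.524, -0.474, 0.524]
wrist_force: [-0.5, 3.3, 6.0]
opening: 0.186
```

servo_tool([
  [-0.05,0,0,0],
  [-0.15,0,0,0],
  [-0.3,0,0,0],
  [-0.45,0,0,0],
  [-0.5,0,0,0],
  [-0.5,0,0,0],
  [-0.5,0,0,0],
])

```text
t: 12.75
tcp_pos: [466.0, -269.7, 217.9]
orientation: [0.475, 0.525, -0.475, 0.523]
wrist_force: [-0.1, -0.2, -3.5]
opening: 0.191
```

```bash
python3 -c "
from h import *
import pickle
go(444,-131.5,220,95.7)
from h import *
m=manip.camera_model('wrist');im=grab('wrist','w4');print(proj('w',[[444,-132,62]],m))
t=cv2.cvtColor(manip.grab_frame('top'),cv2.COLOR_RGB2BGR)"
```

```text
t 12.75 tcp [ 466.  -269.7  217.9] zang -84.3 tilt [-0.003  0.002 -1.   ] F [-0.1 -0.2 -3.5] op 0.191 j6 0.79 -> shift [-0.0085 -0.0412 -0.6983] roll -0.001
[[125.86749713 230.6806694 ]]
```

servo_tool([
  [0,0,-0.08,0],
  [0,-0.01,-0.2,0],
  [0,-0.02,-0.4,0],
  [0,-0.041,-0.6,0],
  [0,-0.041,-0.7,0],
  [0,-0.041,-0.7,0],
  [0,-0.041,-0.7,0],
])

```text
t: 13.72
tcp_pos: [445.4, -132.4, 220.2]
orientation: [0.475, 0.524, -0.475, 0.525]
wrist_force: [1.1, 0.2, -2.9]
opening: 0.189
```

```bash
python3 -c "
from h import *
go(444,-131.8,160,95.7)
m=manip.camera_model('wrist');im=grab('wrist','w5');print(proj('w',[[444,-131.8,62]],m))"
```

```text
t 13.72 tcp [ 445.4 -132.4  220.2] zang -84.3 tilt [ 0.001 -0.001 -1.   ] F [ 1.1  0.2 -2.9] op 0.189 j6 1.0 -> shift [ 0.3011 -0.007  -0.0039] roll -0.001
[[313.33576115 221.87298897]]
```

View pics/w5.png

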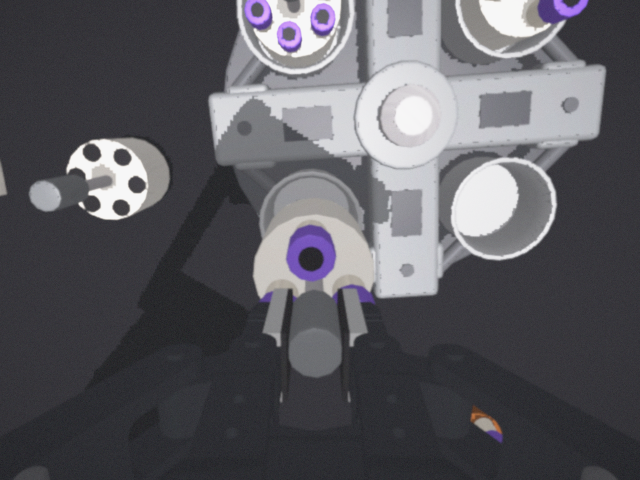

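The wide hangs upright over bucket D, whose rim is at about (311,220). The empty stands upright on the bench at (120,178). I'm lowering the wide.

servo_tool([
  [0.05,-0.007,-0.005,0],
  [0.15,-0.007,-0.005,0],
  [0.25,-0.007,-0.005,0],
  [0.33,-0.007,-0.005,0],
  [0.39,-0.007,-0.005,0],
  [0.43,-0.007,-0.005,0],
  [0.46,-0.007,-0.005,0],
  [0.475,-0.007,-0.005,0],
])

```text
t: 14.78
tcp_pos: [443.7, -131.1, 124.8]
orientation: [0.475, 0.524, -0.475, 0.524]
wrist_force: [0.2, 0.6, -3.6]
opening: 0.189
```

servo_tool([
  [0.008,0,0,0],
  [0.016,0,0,0],
  [0.022,0,0,0],
  [0.022,0,0,0],
])

```text
t: 15.28
tcp_pos: [443.7, -131.1, 120.6]
orientation: [0.475, 0.524, -0.475, 0.524]
wrist_force: [-0.2, -0.3, -2.8]
opening: 0.19
```

servo_tool([
  [0.005,0,0,0],
  [0.01,0,0,0],
  [0.01,0,0,0],
])

```text
t: 15.65
tcp_pos: [444.6, -131.2, 120.6]
orientation: [0.475, 0.524, -0.474, 0.525]
wrist_force: [-3.0, 2.3, 9.5]
opening: 0.19
```

servo_tool([
  [-0.005,0,0,0],
  [-0.005,0,0,0],
  [-0.005,0,0,0],
  [-0.005,0,0,0],
], jaw=0.2)

```text
t: 16.15
tcp_pos: [443.5, -131.0, 119.3]
orientation: [0.475, 0.524, -0.475, 0.524]
wrist_force: [-0.3, -0.1, -0.6]
opening: 0.598
```

servo_tool([
  [-0.1,0,0,0],
  [-0.25,0,0,0],
  [-0.45,0,0,0],
  [-0.65,0,0,0],
  [-0.85,0,0,0],
  [-0.85,0,0,0],
])

```text
t: 16.9
tcp_pos: [445.7, -132.1, 293.5]
orientation: [0.475, 0.521, -0.474, 0.527]
wrist_force: [0.1, 0.2, -0.9]
opening: 0.602
```

```bash
python3 -c "
from h import *
go(480,175,280,95.7)"
```

```text
t 16.9 tcp [ 445.7 -132.1  293.5] zang -84.3 tilt [ 0.008 -0.004 -1.   ] F [ 0.1  0.2 -0.9] op 0.602 j6 1.0 -> shift [ 0.0629  0.3217 -1.5116] roll -0.001
```

servo_tool([
  [0,0.02,-0.1,0],
  [0,0.06,-0.3,0],
  [0,0.1,-0.5,0],
  [0,0.15,-0.75,0],
  [0,0.16,-1,0],
  [0,0.16,-1,0],
])

```text
t: 17.65
tcp_pos: [454.4, 74.0, 287.9]
orientation: [0.473, 0.526, -0.474, 0.524]
wrist_force: [-0.4, -0.3, -0.5]
opening: 0.602
```

servo_tool([
  [0,0.05,-0.15,0],
  [0,0.1,-0.3,0],
  [0,0.16,-0.45,0],
  [0,0.16,-0.51,0],
  [0,0.16,-0.51,0],
  [0,0.16,-0.51,0],
])

```text
t: 18.4
tcp_pos: [477.2, 174.6, 289.2]
orientation: [0.475, 0.524, -0.475, 0.524]
wrist_force: [-0.5, 0.3, -0.1]
opening: 0.6
```

```bash
python3 -c "
from h import *
import pickle
go(480,175,280,95.7)
m=manip.camera_model('wrist');im=grab('wrist','w6');pickle.dump((m,im),open('w6.pkl','wb'))"
```

```text
t 18.4 tcp [477.2 174.6 289.2] zang -84.4 tilt [-0.001 -0.001 -1.   ] F [-0.5  0.3 -0.1] op 0.6 j6 1.65 -> shift [ 0.0459  0.0139 -0.0005] roll -0.002
```

View pics/w6.png

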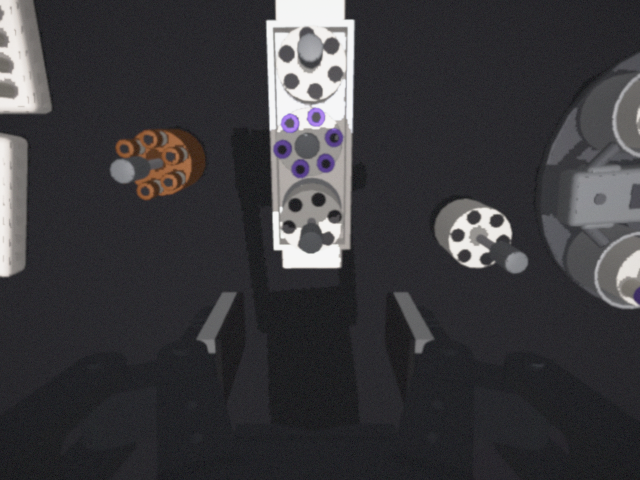

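The rack is seen clearly. slim_2, with purple caps, has its knob top at (307,146). The empties' knobs are at (310,47) and (311,240). The brown slim is at (122,170), outside the rack.

```bash
python3 -c "
from h import *
import pickle
m,im=pickle.load(open('w6.pkl','rb'))
K=ray('w',[(307,146),(310,47),(311,240)],137,m);print('knobs',K.round(1).tolist(),K[1:].mean(0).round(1))
C=ray('w',[(267,21),(354,20),(274,249),(350,249)],30,m);print('rack',C.round(1).tolist(),C.mean(0).round(1),np.degrees(np.arctan2(*(C[0]+C[1]-C[2]-C[3])[[1,0]])),'len',np.linalg.norm(C[0]-C[2]))
print('bench empty',ray('w',[(515,261)],132,m).round(1))
go(*K[0][:2],180,95.7)
"
```

```text
knobs [[529.8, 185.0, 137.0], [592.2, 188.9, 137.0], [463.2, 175.7, 137.0]] [527.7 182.3 137. ]
rack [[626.9, 230.9, 30.0], [635.2, 155.6, 30.0], [421.2, 209.8, 30.0], [428.7, 133.8, 30.0]] [528.  182.5  30. ] 5.932997192979592 len 206.79813359265472
bench empty [[460.7  21.2 132. ]]
t 18.45 tcp [477.3 174.7 289.3] zang -84.4 tilt [-0.    -0.001 -1.   ] F [ 0.4  0.3 -0.1] op 0.597 j6 1.65 -> shift [ 0.5466  0.2663 -0.0259] roll -0.003
```

servo_tool([
  [0.05,0.06,0,0],
  [0.15,0.15,-0.01,0],
  [0.3,0.24,-0.02,0],
  [0.45,0.266,-0.025,0],
  [0.54,0.266,-0.025,0],
  [0.54,0.266,-0.025,0],
  [0.54,0.266,-0.025,0],
])

```text
t: 19.32
tcp_pos: [530.6, 186.0, 182.6]
orientation: [0.475, 0.524, -0.474, 0.524]
wrist_force: [0.4, -0.8, 0.9]
opening: 0.6
```

```bash
python3 -c "
from h import *
go(529.5,184.5,107.5,95.7)
m=manip.camera_model('wrist');im=grab('wrist','w7');print(proj('w',[[529.5,184.5,137]],m))"
```

```text
t 19.32 tcp [530.6 186.  182.6] zang -84.4 tilt [ 0.002  0.    -1.   ] F [ 0.4 -0.8  0.9] op 0.6 j6 1.66 -> shift [ 0.3756 -0.0071  0.0072] roll -0.001
[[317.47789822 273.50221902]]
```

View pics/w7.png

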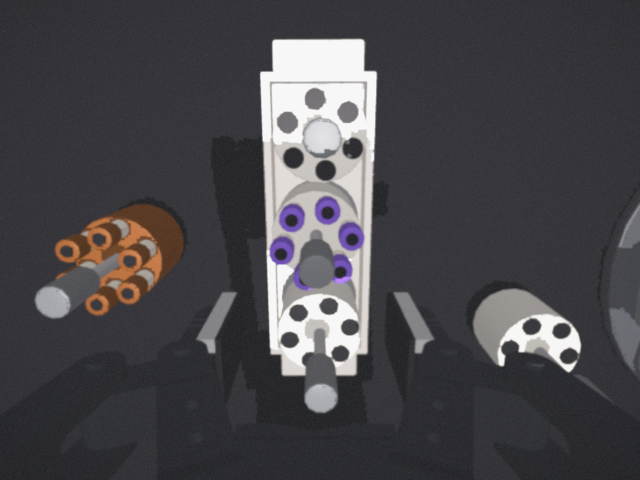

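The knob at (316,265) lies about 4 mm farther out than predicted, so I aim for x≈532.

servo_tool([
  [0.08,0.008,0.005,0],
  [0.18,0.008,0.005,0],
  [0.27,0.008,0.005,0],
  [0.34,0.008,0.005,0],
  [0.372,0.008,0.005,0],
  [0.372,0.008,0.005,0],
])

```text
t: 20.12
tcp_pos: [531.4, 185.2, 106.6]
orientation: [0.474, 0.524, -0.475, 0.524]
wrist_force: [0.2, -0.3, -0.2]
opening: 0.602
```

servo_tool([
  [0,0,0,0],
  [0,0,0,0],
  [0,0,0,0],
  [0,0,0,0],
  [0,0,0,0],
  [0,0,0,0],
], jaw=-1, force=60)

```text
t: 20.88
tcp_pos: [532.5, 185.4, 108.1]
orientation: [0.475, 0.524, -0.474, 0.525]
wrist_force: [-0.2, 0.1, 6.4]
opening: 0.187
```

servo_tool([
  [-0.04,0,0,0],
  [-0.1,0,0,0],
  [-0.2,0,0,0],
  [-0.35,0,0,0],
  [-0.5,0,0,0],
  [-0.65,0,0,0],
  [-0.8,0,0,0],
  [-0.8,0,0,0],
])

```text
t: 21.88
tcp_pos: [533.2, 185.5, 270.2]
orientation: [0.476, 0.523, -0.473, 0.525]
wrist_force: [0.4, 0.4, -2.5]
opening: 0.195
```

```bash
python3 -c "
from h import *
go(467,-270,265,95.7)"
```

```text
t 21.88 tcp [533.2 185.5 270.2] zang -84.3 tilt [ 0.006  0.001 -1.   ] F [ 0.4  0.4 -2.5] op 0.195 j6 1.65 -> shift [ 0.0214 -0.5542  2.2337] roll -0.001
```

servo_tool([
  [0,-0.02,0.08,0],
  [0,-0.06,0.25,0],
  [0,-0.12,0.45,0],
  [0,-0.17,0.7,0],
  [0,-0.22,0.9,0],
  [0,-0.22,0.9,0],
])

```text
t: 22.62
tcp_pos: [503.4, -1.5, 264.6]
orientation: [0.475, 0.524, -0.477, 0.522]
wrist_force: [-0.1, 0.6, -2.4]
opening: 0.187
```

servo_tool([
  [0,-0.04,0.15,0],
  [0,-0.09,0.35,0],
  [0,-0.14,0.55,0],
  [0,-0.2,0.75,0],
  [0,-0.22,0.9,0],
  [0,-0.22,0.9,0],
])

```text
t: 23.38
tcp_pos: [478.4, -182.8, 265.3]
orientation: [0.475, 0.524, -0.476, 0.522]
wrist_force: [0.1, -0.1, -3.1]
opening: 0.19
```

servo_tool([
  [0,-0.04,0.15,0],
  [0,-0.08,0.3,0],
  [0,-0.114,0.43,0],
  [0.1,-0.114,0.43,0],
  [0.22,-0.114,0.43,0],
  [0.22,-0.114,0.43,0],
  [0.22,-0.114,0.43,0],
])

```text
t: 24.25
tcp_pos: [465.6, -268.9, 223.3]
orientation: [0.475, 0.524, -0.474, 0.524]
wrist_force: [0.1, 0.1, -2.4]
opening: 0.192
```

```bash
python3 -c "
from h import *
go(467,-270,120,95.7)
m=manip.camera_model('wrist');im=grab('wrist','w8');print(proj('w',[[467,-270,62]],m))"
```

```text
t 24.25 tcp [ 465.6 -268.9  223.3] zang -84.3 tilt [ 0.  0. -1.] F [ 0.1  0.1 -2.4] op 0.192 j6 0.79 -> shift [0.5166 0.0062 0.0065] roll 0.0
[[316.28597837 217.40889241]]
```

View pics/w8.png

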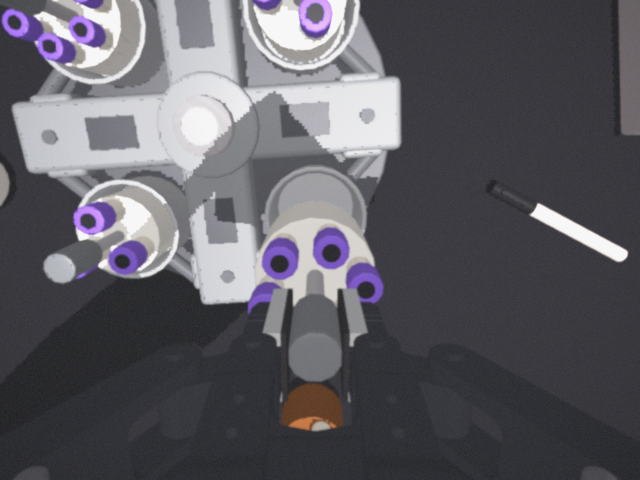

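slim_2 hangs upright over the free bucket at (315,216), and the wide sits in bucket D. I'm lowering slim_2.

servo_tool([
  [0.05,0.005,0.005,0],
  [0.15,0.005,0.005,0],
  [0.25,0.005,0.005,0],
  [0.35,0.005,0.005,0],
  [0.42,0.005,0.005,0],
  [0.46,0.005,0.005,0],
  [0.49,0.005,0.005,0],
  [0.5,0.005,0.005,0],
])

```text
t: 25.3
tcp_pos: [466.8, -270.6, 123.3]
orientation: [0.475, 0.524, -0.475, 0.524]
wrist_force: [0.3, 0.2, -2.4]
opening: 0.191
```

servo_tool([
  [0.006,0,0,0],
  [0.012,0,0,0],
  [0.018,0,0,0],
  [0.018,0,0,0],
])

```text
t: 25.8
tcp_pos: [466.9, -270.7, 120.1]
orientation: [0.475, 0.524, -0.475, 0.525]
wrist_force: [0.1, 0.6, 0.6]
opening: 0.191
```

servo_tool([
  [0.004,0,0,0],
  [0.008,0,0,0],
  [0.008,0,0,0],
])

```text
t: 26.18
tcp_pos: [467.3, -270.9, 120.1]
orientation: [0.475, 0.523, -0.475, 0.525]
wrist_force: [-0.2, 3.3, 9.6]
opening: 0.188
```

servo_tool([
  [-0.005,0,0,0],
  [-0.005,0,0,0],
  [-0.005,0,0,0],
  [-0.005,0,0,0],
], jaw=0.2)

```text
t: 26.68
tcp_pos: [466.1, -270.4, 118.6]
orientation: [0.475, 0.524, -0.475, 0.524]
wrist_force: [0.3, 0.4, 0.9]
opening: 0.6
```

servo_tool([
  [-0.1,0,0,0],
  [-0.25,0,0,0],
  [-0.45,0,0,0],
  [-0.55,0,0,0],
  [-0.55,0,0,0],
])

```text
t: 27.3
tcp_pos: [467.5, -271.4, 230.9]
orientation: [0.475, 0.522, -0.475, 0.526]
wrist_force: [-0.3, -1.1, -1.1]
opening: 0.599
```

```bash
python3 -c "
from h import *
go(461,20.5,225,95.7)"
```

```text
t 27.3 tcp [ 467.5 -271.4  230.9] zang -84.3 tilt [ 0.004 -0.003 -1.   ] F [-0.3 -1.1 -1.1] op 0.599 j6 0.79 -> shift [ 0.0252  0.1117 -1.4556] roll -0.001
```

servo_tool([
  [0,0.02,-0.1,0],
  [0,0.04,-0.3,0],
  [0,0.06,-0.5,0],
  [0,0.08,-0.75,0],
  [0,0.08,-1,0],
  [0,0.08,-1,0],
])

```text
t: 28.05
tcp_pos: [460.5, -65.5, 226.8]
orientation: [0.473, 0.527, -0.474, 0.524]
wrist_force: [-0.7, 0.2, 0.3]
opening: 0.601
```

servo_tool([
  [0,0.02,-0.15,0],
  [0,0.03,-0.35,0],
  [0.05,0.03,-0.456,0],
  [0.25,0.03,-0.456,0],
  [0.3,0.03,-0.456,0],
  [0.3,0.03,-0.456,0],
  [0.3,0.03,-0.456,0],
])

```text
t: 28.92
tcp_pos: [460.6, 21.0, 170.0]
orientation: [0.475, 0.523, -0.475, 0.524]
wrist_force: [0.3, -0.8, 0.5]
opening: 0.6
```

```bash
python3 -c "
from h import *
go(461,20.3,102,95.7)
m=manip.camera_model('wrist');im=grab('wrist','w9');print(proj('w',[[461,20.3,132]],m))"
```

```text
t 28.93 tcp [460.6  21.  170. ] zang -84.4 tilt [ 0.002 -0.    -1.   ] F [ 0.3 -0.8  0.5] op 0.6 j6 1.33 -> shift [0.3399 0.0011 0.0034] roll -0.002
[[315.99044103 275.72827283]]
```

View pics/w9.png

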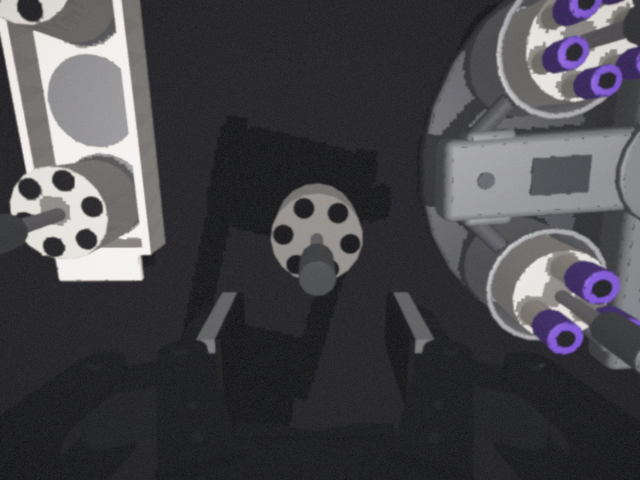

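The empty's knob at (317,277) is centred between the fingers. The middle rack place at (90,100) is free.

servo_tool([
  [0.08,0,0,0],
  [0.18,0,0,0],
  [0.26,0,0,0],
  [0.32,0,0,0],
  [0.335,0,0,0],
  [0.335,0,0,0],
])

```text
t: 29.72
tcp_pos: [459.8, 21.5, 101.9]
orientation: [0.475, 0.524, -0.475, 0.524]
wrist_force: [0.2, -0.1, -0.1]
opening: 0.6
```

servo_tool([
  [0,0,0,0],
  [0,0,0,0],
  [0,0,0,0],
  [0,0,0,0],
  [0,0,0,0],
  [0,0,0,0],
], jaw=-1, force=50)

```text
t: 30.48
tcp_pos: [460.3, 21.2, 102.5]
orientation: [0.475, 0.524, -0.474, 0.525]
wrist_force: [0.1, -1.8, 6.1]
opening: 0.192
```

servo_tool([
  [-0.04,0,0,0],
  [-0.1,0,0,0],
  [-0.25,0,0,0],
  [-0.45,0,0,0],
  [-0.65,0,0,0],
  [-0.85,0,0,0],
  [-0.85,0,0,0],
])

```text
t: 31.35
tcp_pos: [461.9, 21.4, 276.1]
orientation: [0.476, 0.522, -0.473, 0.527]
wrist_force: [0.8, 0.6, -2.6]
opening: 0.196
```

```bash
python3 -c "
from h import *
go(528,182.5,270,95.7)"
```

```text
t 31.35 tcp [461.9  21.4 276.1] zang -84.3 tilt [ 0.009 -0.001 -1.   ] F [ 0.8  0.6 -2.6] op 0.196 j6 1.33 -> shift [ 0.0327  0.4084 -0.769 ] roll -0.001
```

servo_tool([
  [0,0.03,-0.08,0],
  [0,0.12,-0.25,0],
  [0,0.25,-0.45,0],
  [0,0.36,-0.65,0],
  [0,0.41,-0.77,0],
  [0,0.41,-0.77,0],
  [0,0.41,-0.77,0],
])

```text
t: 32.22
tcp_pos: [524.7, 182.9, 269.9]
orientation: [0.473, 0.525, -0.476, 0.523]
wrist_force: [0.5, -1.1, -1.7]
opening: 0.192
```

```bash
python3 -c "
from h import *
import pickle
go(528,182.5,230,95.7)
m=manip.camera_model('wrist');im=grab('wrist','w10');pickle.dump((m,im),open('w10.pkl','wb'))"
```

```text
t 32.23 tcp [524.7 182.9 269.9] zang -84.3 tilt [-0.004 -0.001 -1.   ] F [ 0.5 -1.1 -1.7] op 0.192 j6 1.65 -> shift [0.1996 0.0169 0.0036] roll -0.0
```

View pics/w10.png

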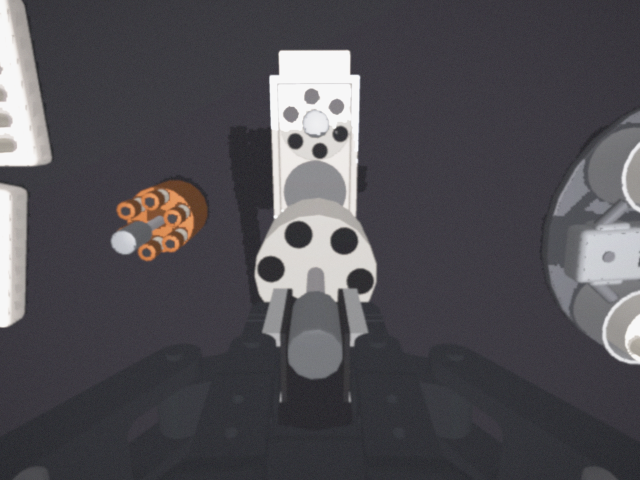

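```bash
python3 -c "
from h import *
import pickle
m,im=pickle.load(open('w10.pkl','rb'))
u=np.array([np.cos(.1035),np.sin(.1035)])
k=ray('w',[(316,123)],137,m)[0][:2];b=ray('w',[(315.5,123.5)],65,m)[0][:2]
c=ray('w',[(270,76),(360,76)],30,m).mean(0)[:2]
print('far knob',k,'body',b,'mid from edge',c-104*u,'mid from knob',k-66*u,'from body',b-66*u)
print(ray('w',[(315,190)],5,m))
go(528,182.5,230,95.7)"
```

```text
far knob [592.47478565 188.69048945] body [592.40142158 188.80618533] mid from edge [527.85745192 182.34243798] mid from knob [526.82797444 181.87167882] from body [526.75461037 181.9873747 ]
[[530.21528137 182.82269855   5.        ]]
t 32.27 tcp [525.  182.5 270.5] zang -84.4 tilt [-0.003 -0.001 -1.   ] F [ 0.3  0.1 -1.9] op 0.195 j6 1.65 -> shift [0.2023 0.0156 0.0012] roll -0.001
```

servo_tool([
  [0.03,0.015,0,0],
  [0.1,0.015,0,0],
  [0.2,0.015,0,0],
  [0.3,0.015,0,0],
  [0.38,0.015,0,0],
  [0.4,0.015,0,0],
  [0.4,0.015,0,0],
  [0.4,0.015,0,0],
])

```text
t: 33.28
tcp_pos: [529.7, 183.2, 192.9]
orientation: [0.475, 0.524, -0.474, 0.525]
wrist_force: [0.1, 0.2, -1.5]
opening: 0.196
```

```bash
python3 -c "
from h import *
go(528,182.5,107.5,95.7)"
```

```text
t 33.27 tcp [529.7 183.2 192.9] zang -84.3 tilt [ 0.002  0.    -1.   ] F [ 0.1  0.2 -1.5] op 0.196 j6 1.65 -> shift [ 0.427  -0.0099  0.0029] roll -0.001
```

servo_tool([
  [0.05,-0.007,0.003,0],
  [0.13,-0.007,0.003,0],
  [0.2,-0.007,0.003,0],
  [0.26,-0.007,0.003,0],
  [0.3,-0.007,0.003,0],
  [0.33,-0.007,0.003,0],
  [0.35,-0.007,0.003,0],
  [0.36,-0.007,0.003,0],
])

```text
t: 34.28
tcp_pos: [527.8, 182.4, 119.9]
orientation: [0.475, 0.524, -0.475, 0.524]
wrist_force: [-1.1, 0.2, -1.3]
opening: 0.194
```

servo_tool([
  [0.01,0,0,0],
  [0.02,0,0,0],
  [0.03,0,0,0],
  [0.04,0,0,0],
  [0.05,0,0,0],
  [0.055,0,0,0],
  [0.055,0,0,0],
])

```text
t: 35.15
tcp_pos: [527.6, 182.4, 108.8]
orientation: [0.475, 0.524, -0.475, 0.524]
wrist_force: [-0.6, -0.4, -1.4]
opening: 0.197
```

servo_tool([
  [0.005,0,0,0],
  [0.01,0,0,0],
  [0.013,0,0,0],
  [0.013,0,0,0],
])

```text
t: 35.65
tcp_pos: [528.3, 182.5, 107.6]
orientation: [0.475, 0.524, -0.474, 0.524]
wrist_force: [-2.0, -0.5, 3.8]
opening: 0.192
```

Contact, so I release, rise and clear the view.

servo_tool([
  [0,0,0,0],
  [0,0,0,0],
  [0,0,0,0],
  [0,0,0,0],
], jaw=0.2)

```text
t: 36.15
tcp_pos: [527.6, 182.4, 106.1]
orientation: [0.475, 0.524, -0.475, 0.524]
wrist_force: [0.1, -1.2, -0.8]
opening: 0.604
```

servo_tool([
  [-0.08,0,0,0],
  [-0.2,0,0,0],
  [-0.4,0,0,0],
  [-0.6,0,0,0],
  [-0.8,0,0,0],
  [-0.9,0,0,0],
  [-0.9,0,0,0],
])

```text
t: 37.02
tcp_pos: [529.1, 182.7, 289.9]
orientation: [0.477, 0.523, -0.473, 0.526]
wrist_force: [0.1, 0.3, -0.3]
opening: 0.601
```

servo_tool([
  [0,-0.1,0.1,0],
  [0,-0.25,0.3,0],
  [0,-0.4,0.5,0],
  [0,-0.5,0.7,0],
  [0,-0.6,0.8,0],
  [0,-0.6,0.8,0],
])

```text
t: 37.78
tcp_pos: [422.7, 10.5, 285.3]
orientation: [0.475, 0.524, -0.476, 0.523]
wrist_force: [0.3, 0.4, -1.1]
opening: 0.602
```

```bash
python3 -c "
from h import *
go(400,20,280,95.7)
t=grab('top','t1');w=grab('scene','s1')
cv2.imwrite('pics/fin.png',np.vstack([cv2.resize(t[120:300,140:500],(800,400)),cv2.resize(w[120:340,130:510],(380,200))if 0 else np.zeros((1,800,3),np.uint8)])[:,:,::-1])
cv2.imwrite('pics/fin2.png',cv2.resize(w[110:340,130:510],(800,484))[:,:,::-1])"
```

```text
t 37.77 tcp [422.7  10.5 285.3] zang -84.5 tilt [-0.002  0.    -1.   ] F [ 0.3  0.4 -1.1] op 0.602 j6 1.29 -> shift [ 0.0265 -0.1083 -0.0582] roll -0.005
```

View pics/fin.png

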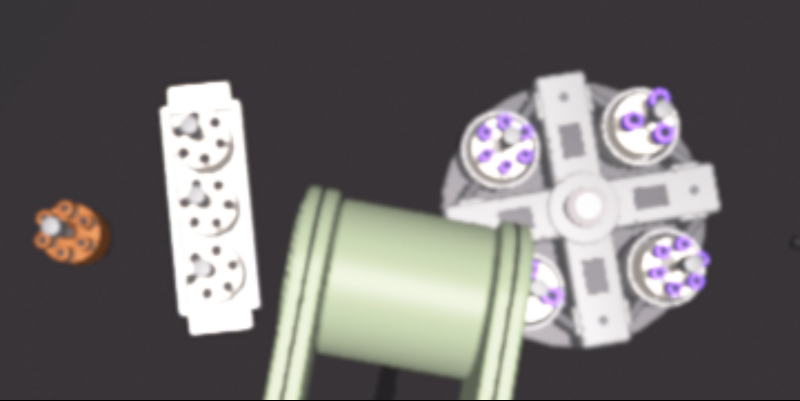

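View pics/fin2.png

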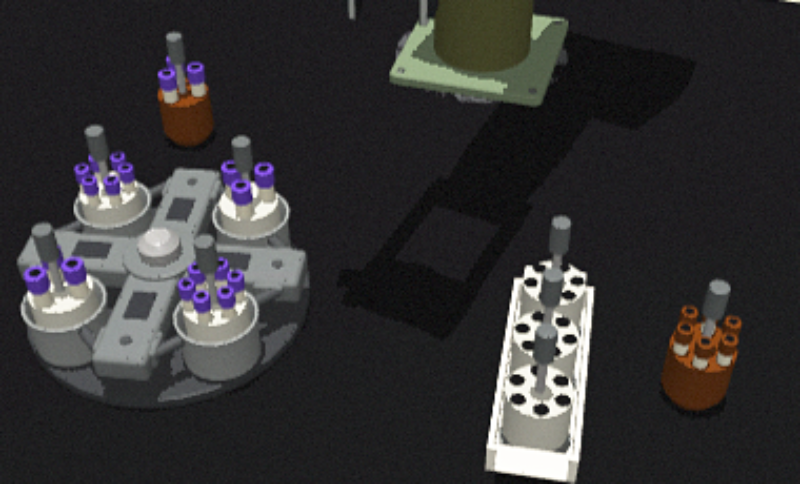

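Both views show the wides opposite each other, the slims opposite each other, and three upright empties in the rack. Nothing is touching the gripper.

```bash
python3 -c "
from h import *
K=ray('top',np.array([(190,122),(195,190),(203,265)])*.45+[140,120],137);print(K.round(0).tolist())
print(manip.hand_in())"
```

```text
[[593.0, 188.0, 137.0], [531.0, 183.0, 137.0], [462.0, 175.0, 137.0]]
the job is handed in; nothing more can be done
None
```

I moved the carriers into balance and handed the job in at about 38 s of the 106 s allowed; the hand-in reports no verdict.

**What moved**
- empty_1 went from its bucket to the bench.
- The misplaced wide carrier went into the bucket opposite the other wide.
- slim_2 went from the rack into the bucket opposite slim_1.
- empty_1 went from the bench into the middle of the rack.

**Last checks**
- **Rotor:** the top and scene views show the wides opposite each other and the slims opposite each other, all upright. In the top view the arm partly hid the bucket holding the moved wide. The scene view shows that bucket clearly.
- **Depth:** I lowered each carrier until it touched. The moved wide and slim_2 bottomed at a tool height of about 120 mm, which fits a bucket floor 17 mm above the bench. I did not measure their depth directly.
- **Rack:** empty_1's knob measured at (531, 183) mm against a rack centre of (528, 182.5). The two neighbours measured (593, 188) and (462, 175), within about 1.5 mm of where they were before.
- **Disagreement:** slim_2's knob lay about 4 mm from my first estimate when seen up close. I corrected for it before gripping. No check failed.

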